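Lever the stuck lid off a sample case

ROBOT

A 6-joint arm with a two-finger parallel gripper is mounted at the origin on the work surface. World frame = base frame: x ahead of the robot, y to its left, z up, the work surface at z = 0. Lengths are in m, angles in rad, forces in N, time in s.
With the tool pointing down it reaches from about 0.35 to 1 m from the base axis. Payload 7.1 kg.
Tool frame: the origin (TCP) lies between the finger pads; the fingertips stand 22 mm ahead of it and the grasp point (between the pads) lies 3 mm ahead of it; x points along the fingers, y is the direction in which the jaws open and shut, and the axes are right-handed (so a half turn about x gives the same grasp; the last joint's range is limited). The gripper opens to 85 mm and grips with 20 to 120 N. Pads are 22 mm wide; open, the fingers measure 114 mm over their backs; the gripper's body (76 mm by 85 mm) begins 54 mm behind the grasp point. The pads swing forward as they close: fully open they stand 13 mm farther back than shut.
Start: joints at [-1.264, 0.423, 1.63, -0, 1.089, -0.019], TCP at [0.2, -0.592, 0.253] pointing down, gripper open.
Joint ranges: [-3, 3], [-0.9, 2.11], [0.09, 2.58], [-1.31, 4.45], [0.11, 2.69], [-2.54, 2.54]. Speed limits (rad/s): [2.39, 2.39, 3.01, 3.14, 3.14, 3.14].

INTERFACE

Orientations are given as a rotation vector (axis times angle).
In Python, from rig import manip gives the robot as it stands. The module is installed in compiled form; this text tells all that it offers. Calls block until the motion is done:
- manip.move_to(position, orientation): joint-space move of the TCP to a pose.
- manip.servo_line(position, orientation=None, rate=0.15): straight line of the TCP; orientation=None keeps the orientation; rate is the mean speed in m/s.
- manip.set_joints(angles): joint-space move.
- manip.command_gripper(opening, f_grip=None): finger opening in m; f_grip is the grip in N (None keeps the last); returns when the fingers have stopped.
- manip.hold(seconds).
- manip.solve_ik(position, orientation): joint angles nearest the present ones, or None.
- manip.camera(name): name is "scene" or "top" or "wrist"; returns a dict with "image" (420x560x3 uint8, red, green, blue), "fx", "fy", "cx", "cy" (pixels), "cam_to_world" (4x4, takes a point from camera to world coordinates); the wrist camera has in their place "mount" (4x4, takes a point from camera to tool coordinates, whose origin is the TCP and whose axes are the tool frame's). Camera axes: x right, y down, z forward; pixel columns grow to the right and rows downward; lengths in m; the calibration is good to about 2 mm. A picture is of the moment at which its call begins: read the wrist's pose just before it. There is no depth.
A pose or a line that the arm cannot do raises manip.IKError and nothing moves.
- manip.sign_off(): hands the job in, once; it reports no verdict.
Readings, each from a call of its own:
- manip.get_time(): time.
- manip.get_joint_positions(): joint angles.
- manip.get_joint_vel(): joint speeds.
- manip.get_tau(): joint torques, N m.
- manip.get_position(): TCP position.
- manip.get_ee_rot(): TCP orientation.
- manip.get_contact_force(): force on the tool from outside, world axes, zero at the start.
- manip.get_torque(): the same for the moment, N m.
- manip.get_width(): finger opening in m.
Only numpy, scipy, OpenCV 4.12 (cv2) and the standard library are available. Lean on these libraries where they do the work, as an engineer would, in place of code of your own. Each camera call takes 0.05 s, during which the arm holds its last target.

TASK

The white lid of the blue sample case is stuck. Take the metal pry bar from its black cradle, lay it flat over the steel fulcrum rod between the two cheeks with its bare nose under the lid's overhanging lip, and let go of it there; then push down on its red end until the lid has popped up, without touching the lid with the gripper before that. Lay the bar back in the cradle the way round it was, lift the lid off by its orange handle and set it down the right way up inside the green tray, and leave everything else on the bench where it stands.

Things in the scene. Friction and masses are not known exactly. Their poses are not given: they have to be found in the camera images.
- stand: Fixed blue open-topped case, 130 (x) x 96 (y) x 90 mm high, on a grey foot 150 x 120 x 6 mm, upright, turned about z. Origin: centre of the underside, on the table. Its +x axis is the way the bar's nose must point. Its -x outer wall is at x = -65 mm.
- fulcrum (a point): Middle of the top of the fulcrum rod (steel, 10 mm in diameter, along the stand's y): at x = -100 mm, y = 0, z = 80 mm of the stand, 10 mm below the underside of the seated lid's lip, so a 6 mm bar lying level on it has 4 mm of room under the lip. Upright dark cheeks at both sides of it (stand x -108 to -92 mm), 36 mm apart inside, rise to z = 108 mm.
- bracket_ends (a point): Point midway between the free ends of the two dark bracket arms that carry cheeks and rod (8 mm thick, at y = +-22 mm, z 42 to 72 mm, from the case's wall to x = -120 mm of the stand): at x = -120 mm, y = 0, z = 57 mm. Beyond it there is nothing over the table, so the bar's tail can swing right down.
- lid: White plastic lid, about 420 g: plate 150 (x) x 96 (y) x 6 mm, from x = -85 to +65 mm; under it a grey plug 100 x 70 x 12 mm deep that fits into the case with 2 mm to spare all round. Origin: underside of the plate, over the plug's centre; z up. Seated, its axes agree with the stand's and its origin is 90 mm above the table, over the stand's.
- lid_handle (a point): Middle of the top of the lid's orange handle rib: 70 mm long (along the lid's x), 14 mm thick (y), rising from the plate's top (lid z = 6 mm) to lid z = 38 mm, where this point lies; centred over the lid's origin.
- lid_lip (a point): Middle of the lower edge of the lid's lip, at x = -85 mm, y = 0, z = 0 of the lid; the lip overhangs the case's wall by 20 mm. Seated it is 90 mm above the table. Two sprung balls in the case grip the plug with some 30 to 60 N; once the lip is levered up some 6 to 8 mm the plug is clear of them: they spring in below it, hold the lip 8 to 11 mm up, and the lid is loose.
- bar: Flat aluminium pry bar 180 (x) x 20 (y) x 6 mm (z), 80 g, centre of mass in the middle. The 55 mm or so at the -x end (tail) is red, the rest is bare metal. Origin: centre of the underside. Laid over the fulcrum with the nose under the lip and let go, it tips tail-down by about 7 degrees, nose bearing on the lip from below, and rests so.
- bar_nose (a point): Middle of the end face of the bar's bare nose (x = 90 mm, z = 3 mm of the bar). Once the lid has popped up, the bar rests about 25 degrees tail-down with the nose still under the lip.
- bar_tail (a point): Middle of the end face of the bar's red tail (x = -90 mm, z = 3 mm of the bar). 3 to 12 N pushed down near it lever the lid up; it sinks about 40 mm below where it rested in doing so.
- cradle: Fixed bar cradle: grey foot 180 (x) x 75 (y) x 5 mm, two black saddles from x = +-43 to +-83 mm, beds 30 mm above the table, with cheeks 36 mm apart inside, up to 50 mm. Origin: centre of the underside. The bar starts on the beds, its origin over the cradle's, its axes agreeing; only its middle, between the saddles, can be grasped there.
- lid_tray: Fixed shallow green tray 180 (x) x 136 (y) x 16 mm, walls and floor 5 mm thick; origin: centre of the underside. The lid goes in with its long side along the tray's x, either way round; resting there on its plug its origin is 17 mm above the table.
- media_bottle: Bystander: clear bottle with a blue cap, 72 mm across, 150 mm high; origin: centre of its underside.
- amber_jar: Bystander: amber jar with a white cap, 68 mm across, 90 mm high; origin: centre of its underside.
- tip_box: Bystander: blue and white tip box 85 (x) x 120 (y) x 74 mm; origin: centre of its underside.
- tube_rack: Bystander: orange tube rack 70 (x) x 130 (y) mm, 75 mm high with its tubes; origin: centre of its underside.
- beaker: Bystander: glass cup 70 mm across, 75 mm high; origin: centre of its underside.
- timer: Bystander: white timer 70 x 70 x 28 mm; origin: centre of its underside.
- dish_stack: Bystander: clear stack of dishes 84 mm across, 32 mm high; origin: centre of its underside.
Not all that is in view belongs to the job. Leave any pink or purple look-alike of the lid alone.

How it is judged:
By the outcome, as a careful person would: the job done as asked, in the order asked, and still so for the second after the job is handed in, with the robot touching nothing.
It also fails if it takes over 72 s, if anything falls off the work surface, if the arm or the gripper's body presses on something with over 40 N, if the wrist force passes 120 N, or if a joint passes its speed limit or range.

## Working session

There is one attempt and no reset: what is moved stays moved. The work goes in short steps, each a Python script; the robot and the scene stay as the last script left them, time stands still between calls to the robot, and variables do not carry over. Pictures are saved under pics/ and viewed, and the job is handed in when it is done.

```bash
ls; mkdir -p pics; python3 - <<'E'
from rig import manip
import cv2,numpy as np
for n in ("scene","top","wrist"):
    c=manip.camera(n); cv2.imwrite(f"pics/{n}0.png",c["image"][:,:,::-1])
    print(n,c["fx"],c["fy"],c["cx"],c["cy"]); print(np.round(c.get("cam_to_world",c.get("mount")),4))
print(manip.get_time(),manip.get_position(),manip.get_ee_rot(),manip.get_width())
E
```

```text
pics
scene 386.0208049364026 386.0208049364026 283.07107150733617 207.83750685360747
[[-0.4243  0.6911 -0.5851  1.0922]
 [ 0.9054  0.314  -0.2858  0.302 ]
 [-0.0138 -0.651  -0.759   0.8622]
 [ 0.      0.      0.      1.    ]]
top 446.36572951971516 446.36572951971516 283.1646133384822 209.00051359283938
[[ 2.360e-02 -9.969e-01  7.500e-02  3.874e-01]
 [-9.996e-01 -2.470e-02 -1.380e-02 -7.000e-04]
 [ 1.560e-02 -7.470e-02 -9.971e-01  1.295e+00]
 [ 0.000e+00  0.000e+00  0.000e+00  1.000e+00]]
wrist 337.0489771017655 337.0489771017655 282.85488296016985 208.33603909499044
[[ 7.000e-04 -2.772e-01  9.608e-01 -1.210e-01]
 [ 1.000e+00  1.000e-03 -5.000e-04  1.300e-03]
 [-8.000e-04  9.608e-01  2.772e-01 -6.860e-02]
 [ 0.000e+00  0.000e+00  0.000e+00  1.000e+00]]
0.15 [ 0.19995667 -0.5917535   0.25274539] [ 2.04536862  0.33742394 -2.04578157] 0.08548272344320909
```

View pics/top0.png

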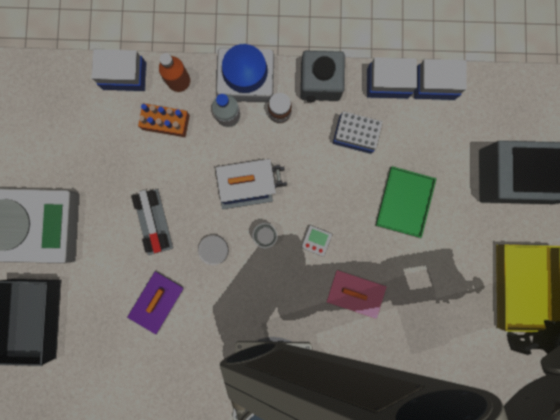

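View pics/scene0.png

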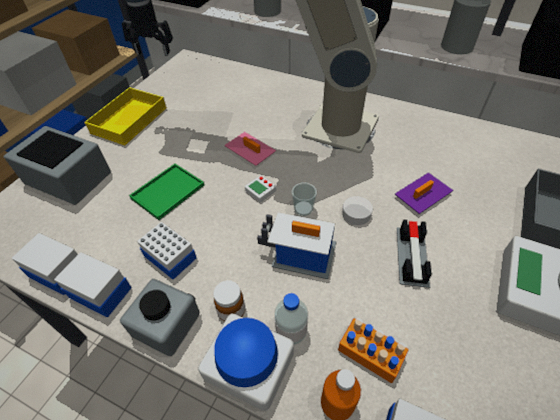

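The top view shows the stand and white lid at about (247,181), with the fulcrum cheeks to the right at about (280,178). The cradle and bar are at about (150,222) with the red tail toward the robot, and the tray is at (406,202). The pink and purple lids are look-alikes. Next I measure these.

```bash
cat > h.py <<'E'
import cv2,numpy as np
from scipy.spatial.transform import Rotation as Ro
try:
    from rig import manip
except Exception: pass
def ray(c,T,px):
    px=np.atleast_2d(px).astype(float)
    d=np.c_[(px[:,0]-c["cx"])/c["fx"],(px[:,1]-c["cy"])/c["fy"],np.ones(len(px))]@T[:3,:3].T
    return T[:3,3],d
def onz(c,T,px,z):
    o,d=ray(c,T,px); return o+d*((z-o[2])/d[:,2])[:,None]
def proj(c,T,P):
    P=np.atleast_2d(P); q=(P-T[:3,3])@T[:3,:3]
    return np.c_[c["fx"]*q[:,0]/q[:,2]+c["cx"],c["fy"]*q[:,1]/q[:,2]+c["cy"]]
def toolT():
    T=np.eye(4);T[:3,:3]=Ro.from_rotvec(manip.get_ee_rot()).as_matrix();T[:3,3]=manip.get_position();return T
def wrist():
    T=toolT(); c=manip.camera("wrist"); return c,T@c["mount"]
def down(a):
    "jaw axis at angle a in world xy, tool pointing down"
    x=np.array([0,0,-1.]);y=np.array([np.cos(a),np.sin(a),0]);return Ro.from_matrix(np.c_[x,y,np.cross(x,y)]).as_rotvec()
def rect(m,c,T,z,off=(0,0)):
    "largest blob's min-area rectangle, cast on plane z: centre, sides, angle of long side"
    cs,_=cv2.findContours(m.astype(np.uint8),cv2.RETR_EXTERNAL,cv2.CHAIN_APPROX_NONE)
    k=max(cs,key=cv2.contourArea)[:,0,:]+np.array(off)
    W=onz(c,T,k,z)[:,:2]
    r=cv2.minAreaRect((W*1000).astype(np.float32)); b=cv2.boxPoints(r)
    e=[b[1]-b[0],b[2]-b[1]]; L=max(e,key=np.linalg.norm)
    return np.array(r[0])/1000,sorted(np.round(r[1],1)),np.degrees(np.arctan2(L[1],L[0]))%180,k
E
python3 - <<'E'
from h import *
c=manip.camera("top");T=c["cam_to_world"];im=c["image"];hsv=cv2.cvtColor(im,cv2.COLOR_RGB2HSV)
H,S,V=[hsv[:,:,i].astype(int) for i in range(3)]
def roi(m,x0,y0,x1,y1):
    o=np.zeros_like(m);o[y0:y1,x0:x1]=m[y0:y1,x0:x1];return o
g=roi((H>40)&(H<80)&(S>120),360,150,450,250)
print("tray",rect(g,c,T,.016)[:3])
o=roi((H<20)&(S>150),215,160,275,200); print("handle",rect(o,c,T,.128)[:3])
rd=roi(((H<8)|(H>172))&(S>140),130,180,180,260); print("red",rect(rd,c,T,.036)[:3])
cy=cv2.resize(im[140:270,110:330],None,fx=3.6,fy=3.6,interpolation=cv2.INTER_CUBIC);cv2.imwrite("pics/crop1.png",cy[:,:,::-1])
s=manip.camera("scene");cv2.imwrite("pics/crop2.png",cv2.resize(s["image"][190:300,240:450],None,fx=3.6,fy=3.6,interpolation=cv2.INTER_CUBIC)[:,:,::-1])
E
```

```text
tray (array([ 0.51423126, -0.37093335]), [np.float64(130.4), np.float64(173.6)], np.float32(165.99393))
handle (array([0.55114728, 0.09619015]), [np.float64(11.9), np.float64(63.9)], np.float32(100.53257))
red (array([0.37891296, 0.33868896]), [np.float64(22.9), np.float64(51.0)], np.float32(16.549952))
```

View pics/crop1.png

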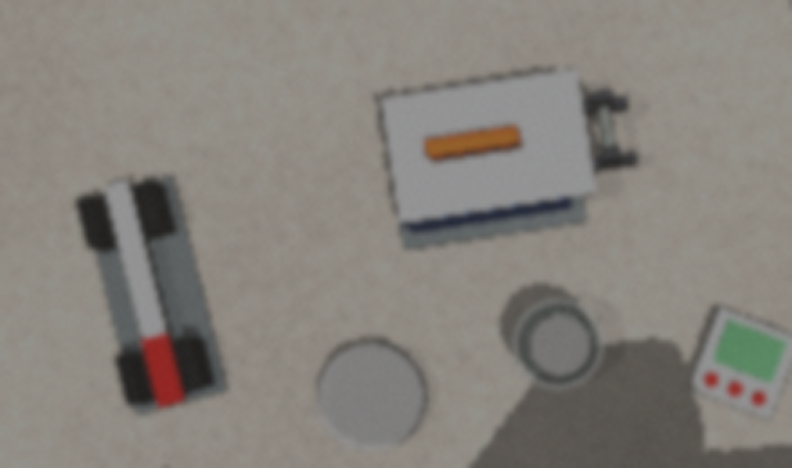

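View pics/crop2.png

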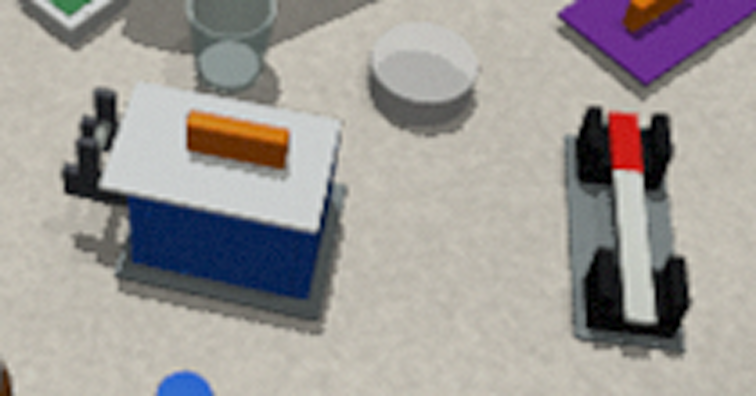

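The bar lies on the cradle with its tail toward the robot, and the stand's +x axis points toward world +y, at about 100°. I check reach for the planned poses and move to look at the bar with the wrist camera.

```bash
python3 - <<'E'
from h import *
R0=Ro.from_rotvec(manip.get_ee_rot()).as_matrix();print(np.round(R0,2))
c=manip.camera("top");T=c["cam_to_world"]
print("tipbox px",onz(c,T,[[335,140],[345,112],[382,120]],.074)[:,:2])
for a in (105,-75): print("bar",a,manip.solve_ik([.439,.355,.2],down(np.radians(a))))
for a in (190.5,10.5): print("ful",a,manip.solve_ik([.58,-.06,.2],down(np.radians(a))), manip.solve_ik([.55,.096,.2],down(np.radians(a))))
for a in (76,-104,): print("tray",a,manip.solve_ik([.514,-.371,.2],down(np.radians(a))))
E
```

```text
[[-0.    0.32 -0.95]
 [ 0.   -0.95 -0.32]
 [-1.   -0.    0.  ]]
tipbox px [[ 0.67521047 -0.1572199 ]
 [ 0.75536471 -0.18403   ]
 [ 0.73549957 -0.28793903]]
bar 105 [ 6.58917445e-01  4.03803909e-01  1.80544420e+00 -4.44089210e-16
  9.32344540e-01 -1.17367827e+00]
bar -75 [0.65891744 0.40380391 1.8054442  0.         0.93234454 1.96791438]
ful 190.5 None None
ful 10.5 [-1.23491357e-01  4.28693690e-01  1.76417928e+00 -4.44089210e-16
  9.48719685e-01 -3.06750929e-01] [ 1.51488859e-01  3.95388722e-01  1.81924588e+00 -4.44089210e-16
  9.26958050e-01 -3.17707122e-02]
tray 76 [-0.64397445  0.49727801  1.64730414  0.          0.9970105  -1.97042468]
tray -104 [-6.43974446e-01  4.97278011e-01  1.64730414e+00 -4.44089210e-16
  9.97010498e-01  1.17116798e+00]
```

```bash
python3 - <<'E'
from h import *
manip.move_to([.439,.355,.25],down(np.radians(-75)))
c,T=wrist();cv2.imwrite("pics/w1.png",c["image"][:,:,::-1])
np.savez("w1.npz",im=c["image"],T=T)
print(manip.get_time(),manip.get_position())
E
```

```text
3.7583 [0.43939762 0.35456232 0.24998332]
```

View pics/w1.png

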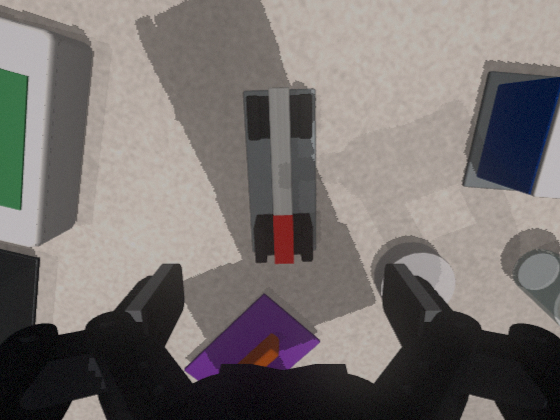

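Wrist view: the bar's nose is at about (279,88), its red tail end at about (284,264), and the red/metal boundary at about y=215. Now I fit these.

```bash
python3 - <<'E'
from h import *
d=np.load("w1.npz");im=d["im"];T=d["T"];c=manip.camera("wrist")
hsv=cv2.cvtColor(im,cv2.COLOR_RGB2HSV).astype(int);H,S,V=hsv[...,0],hsv[...,1],hsv[...,2]
red=(((H<8)|(H>172))&(S>140)&(V>60)); red[:205]=0;red[280:]=0;red[:,:265]=0;red[:,305:]=0
ys,xs=np.nonzero(red);print("red rows",ys.min(),ys.max())
for r in range(ys.min(),ys.max()+1,8): print(r,xs[ys==r].min(),xs[ys==r].max())
g=im.mean(2)
for r in (80,84,86,87,88,89,90,92,100,120,200,): print(r,g[r,258:302:2].astype(int))
print(g[80:100,279].astype(int))
tail=[(np.mean(xs[ys>=ys.max()-8])),ys.max()+.5]
nose=[279,87.5]
P=onz(c,T,[tail,nose,[tail[0],ys.min()-.5]],.036)
u=P[1]-P[0];print(tail,P,np.linalg.norm(u),np.degrees(np.arctan2(u[1],u[0])),(P[0]+P[1])/2)
E
```

```text
red rows 215 263
215 273 292
223 273 292
231 273 293
239 274 293
247 274 293
255 275 293
263 276 286
80 [113 113 113 109 114 114 114 115 117 111 113 110 109 111 114 110 170 168
 169 148 168 169]
84 [107 109 116 116 112 112 115 115 112 111 111 114 116 108 113 116 147 138
 113 116 113 117]
86 [112 110 113 115 111 109 112 110 109 107 109 110 109 113 114 116 117 117
 116 115 114 115]
87 [110 109 111 110 113 110 111 103 100 102 104  92  96 104 104 103 118 118
 112 112 111 112]
88 [112 113 111 110 113 104 114 117 119 113 115 119 120 121 122 114 116 108
 108 109 102 110]
89 [106 106 106 108 106 109 124 128 133 128 126 126 129 125 130 117  81  75
  76  83  80  79]
90 [ 81  77  78  81  79  99 126 127 130 127 124 128 128 127 128 120  73  75
  79  78  85  86]
92 [ 82  85  84  85  89  97 123 127 126 125 122 125 128 126 133 118  78  79
  79  85  89  88]
100 [ 34  39  41  42  40  66 123 126 131 126 125 124 128 126 129 118  49  47
  47  48  48  48]
120 [ 39  36  41  39  40  40 116 126 126 128 125 124 125 123 127 125  59  47
  42  47  44  45]
200 [ 83  81  81  78  81  81  78  82 118 126 124 121 121 122 121 120 119  79
  72  75  78  80]
[109 111 113 111 111 113 111  98 115 129 127 127 126 124 127 128 124 126
 123 123]
[np.float64(283.72327044025155), np.float64(263.5)] [[0.35275605 0.32904042 0.036     ]
 [0.52565687 0.38007683 0.036     ]
 [0.4065076  0.34348141 0.036     ]] 0.18027592383986288 16.44541031108653 [0.43920646 0.35455863 0.036     ]
```

The bar measures 180.3 mm long at 16.4°, centred at (0.4392, 0.3546), which matches the given size. Before grasping I take a quick wrist look at the stand.

```bash
python3 - <<'E'
from h import *
manip.move_to([.56,.03,.30],down(np.radians(10.5)))
c,T=wrist();cv2.imwrite("pics/w2.png",c["image"][:,:,::-1])
np.savez("w2.npz",im=c["image"],T=T)
print(manip.get_time(),manip.get_position())
E
```

```text
5.6917 [0.55994224 0.0304522  0.29989322]
```

View pics/w2.png

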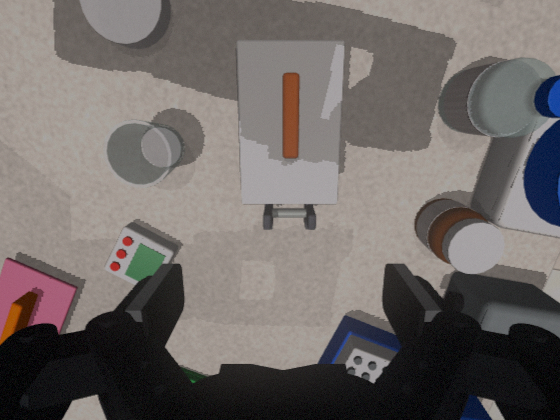

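The lid spans roughly (237,41) to (340,204), the handle is at about (290,115), and the rod lies between the cheeks at about (290,213). Now I fit these.

```bash
python3 - <<'E'
from h import *
d=np.load("w2.npz");im=d["im"];T=d["T"];c=manip.camera("wrist")
hsv=cv2.cvtColor(im,cv2.COLOR_RGB2HSV).astype(int);H,S,V=hsv[...,0],hsv[...,1],hsv[...,2]
g=im.mean(2)
o=(H<20)&(S>120);o[:60]=0;o[170:]=0;o[:,:270]=0;o[:,310:]=0
print("handle",rect(o,c,T,.128)[:3])
w=(im.max(2).astype(int)-im.min(2)<25)  # inspect edges by gradient
sob=np.abs(cv2.Sobel(cv2.GaussianBlur(g.astype(np.float32),(0,0),1),cv2.CV_32F,1,0))
L=[];Rr=[]
for r in range(60,195,5):
    L.append((228+np.argmax(sob[r,228:254]),r)); Rr.append((326+np.argmax(sob[r,326:354]),r))
def fit(p):
    v=cv2.fitLine(np.array(p,np.float32),cv2.DIST_HUBER,0,.01,.01).ravel();return v
vl,vr=fit(L),fit(Rr)
sv=np.abs(cv2.Sobel(cv2.GaussianBlur(g.astype(np.float32),(0,0),1),cv2.CV_32F,0,1))
B=[(x,197+np.argmax(sv[197:210,x])) for x in list(range(246,262,3))+list(range(318,335,3))]
Tp=[(x,33+np.argmax(sv[33:50,x])) for x in range(245,340,4)]
vb,vt=fit(B),fit(Tp)
def X(a,b):
    s=np.linalg.solve(np.c_[a[:2],-b[:2]],b[2:]-a[2:]);return a[2:]+s[0]*a[:2]
C=np.array([X(vl,vt),X(vr,vt),X(vr,vb),X(vl,vb)]);print(np.round(C,1))
P=onz(c,T,C,.096)[:,:2];print(P)
print("sides",[np.linalg.norm(P[i]-P[(i+1)%4]) for i in range(4)])
u=(P[0]+P[1]-P[2]-P[3])/2;an=np.arctan2(u[1],u[0]);u/=np.linalg.norm(u);print("ang",np.degrees(an))
O=P.mean(0)+.010*u;print("stand origin from plate",O)
print("from lip edge",(P[2]+P[3])/2+.085*u)
# cheeks at z=.108 dark
dk=(V<70);dk[:200]=0;dk[235:]=0;dk[:,:255]=0;dk[:,325:]=0
n,lab,st,ce=cv2.connectedComponentsWithStats(dk.astype(np.uint8));print(st[1:],ce[1:])
cv2.imwrite("pics/w2c.png",cv2.resize(im[190:240,240:340],None,fx=7,fy=7,interpolation=cv2.INTER_NEAREST)[:,:,::-1])
E
```

```text
handle (array([0.55291003, 0.09495032]), [np.float64(12.7), np.float64(67.9)], np.float32(100.54653))
[[236.7  40. ]
 [344.1  40. ]
 [335.7 203. ]
 [241.4 203. ]]
[[0.49506364 0.14948072]
 [0.58764013 0.16670946]
 [0.61384443 0.02095407]
 [0.5212181  0.00372692]]
sides [np.float64(0.09416600613378676), np.float64(0.14809219987625258), np.float64(0.09421471293901473), np.float64(0.1480818218197048)]
ang 100.18247884806921
stand origin from plate [0.55267374 0.09506029]
from lip edge [0.55250464 0.09600172]
[[264 204   9  24 109]
 [305 205  10  22 110]] [[268.85321101 212.16513761]
 [308.68181818 212.6       ]]
```

View pics/w2c.png

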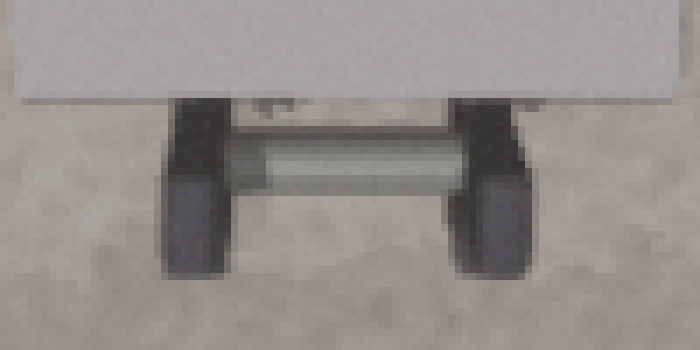

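Lid and handle fits agree: stand origin (0.5528, 0.0955) at 100.3°, with plate sides of 94 x 148 mm against 96 x 150 given. Now I grasp the bar.

```bash
cat >> h.py <<'E'
O=np.array([.5528,.0955]);AN=np.radians(100.3)
u=np.array([np.cos(AN),np.sin(AN)]);v=np.array([-np.sin(AN),np.cos(AN)])
def S(x,y,z): return np.r_[O+x*u+y*v,z]
def pit(th):
    "tool down at stand, tipped tail-down by th rad"
    return (Ro.from_rotvec(-th*np.r_[v,0])*Ro.from_rotvec(down(AN-np.pi/2))).as_rotvec()
BC=np.array([.4392,.3546]);BA=np.radians(16.4)
E
python3 - <<'E'
from h import *
d=np.load("w2.npz");c=manip.camera("wrist")
print("rod meas",onz(c,d["T"],[289.5,213.3],.078),"pred",S(-.1,0,.08))
r=down(BA-np.pi/2)
manip.command_gripper(.06)
manip.move_to([*BC,.12],r)
manip.servo_line([*BC,.037],rate=.12)
f0=manip.get_contact_force()
c,T=wrist();cv2.imwrite("pics/w3.png",c["image"][:,:,::-1])
manip.command_gripper(.0,60)
print(f0,manip.get_contact_force(),manip.get_width(),manip.get_position())
manip.servo_line([*BC,.15],rate=.15)
c,T=wrist();cv2.imwrite("pics/w4.png",c["image"][:,:,::-1])
print(manip.get_width(),manip.get_contact_force(),manip.get_time())
E
```

```text
rod meas [[ 0.57184064 -0.00335645  0.078     ]] pred [ 0.57068022 -0.0028885   0.08      ]
[ 0.34495196 -0.29731338  0.03488888] [-1.17344181 -0.08206203  5.24378902] 0.018721145193921655 [0.43947934 0.35487439 0.03774569]
0.018587498203543197 [-0.26097111  0.35065815 -1.56487348] 10.275
```

View pics/w4.png

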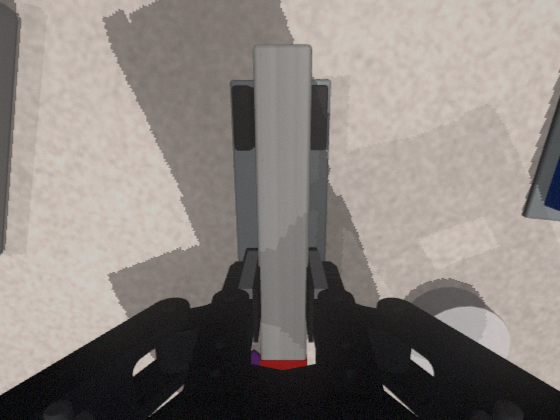

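The bar is held between the pads, with its nose end at about y=45, x 254–311. I check its pitch by projecting the expected nose corners.

```bash
python3 - <<'E'
from h import *
c=manip.camera("wrist");M=c["mount"]
tp=manip.get_position();print(tp)
# tool frame: x fwd, y jaw, z ; nose direction = -z tool (a=-75)
for dp in (-2,0,2):   # nose-down deg
    for off in (0,):
        t=np.radians(dp); P=[]
        for L in (.09,.03):
            for y in (-.01,.01):
                P.append([.0017+L*np.sin(t),y,-L*np.cos(t)])
        q=(np.array(P)-M[:3,3])@M[:3,:3]
        print(dp,np.round(np.c_[c["fx"]*q[:,0]/q[:,2]+c["cx"],c["fy"]*q[:,1]/q[:,2]+c["cy"]],1).tolist())
im=cv2.imread("pics/w4.png");g=im.mean(2)
print(g[36:56,283].astype(int))
for r in (60,150,190): 
    s=np.abs(np.diff(g[r,235:330])); print(r,[235+i for i in np.nonzero(s>12)[0]])
E
```

```text
[0.43855473 0.35407648 0.14877551]
-2 [[248.0, 42.5], [309.8, 42.5], [252.9, 217.4], [305.8, 217.4]]
0 [[248.9, 44.1], [309.1, 44.2], [253.2, 216.5], [305.6, 216.5]]
2 [[249.8, 46.1], [308.4, 46.1], [253.4, 215.7], [305.4, 215.8]]
[128 127 128 129 127 125 127 126 115 120 126 133 136 139 138 137 139 139
 143 138]
60 [np.int64(252), np.int64(254), np.int64(311), np.int64(312)]
150 [np.int64(236), np.int64(249), np.int64(255), np.int64(256), np.int64(308), np.int64(309), np.int64(325), np.int64(328)]
190 [np.int64(256), np.int64(257), np.int64(306), np.int64(308), np.int64(326), np.int64(327)]
```

The bar is level and centred to within about 1 mm. I move to the pre-insert pose, nose short of the cheeks.

```bash
python3 - <<'E'
from h import *
r=pit(0)
manip.servo_line([*BC,.22],rate=.25)
manip.move_to(S(-.215,0,.20),r)
manip.servo_line(S(-.215,0,.0905),rate=.15)
manip.hold(.1)
p=manip.get_position();print(p-S(-.215,0,.0905),manip.get_contact_force(),manip.get_time())
c=manip.camera("scene");cv2.imwrite("pics/s1.png",cv2.resize(c["image"][150:300,180:380],None,fx=4,fy=4,interpolation=cv2.INTER_CUBIC)[:,:,::-1])
c=manip.camera("top");cv2.imwrite("pics/t1.png",cv2.resize(c["image"][130:230,200:360],None,fx=5,fy=5,interpolation=cv2.INTER_CUBIC)[:,:,::-1])
c,T=wrist();cv2.imwrite("pics/w5.png",c["image"][:,:,::-1])
E
```

```text
[ 0.00086399 -0.00013507  0.0012242 ] [-0.68742252  0.10407645 -0.52894797] 13.75
```

View pics/s1.png

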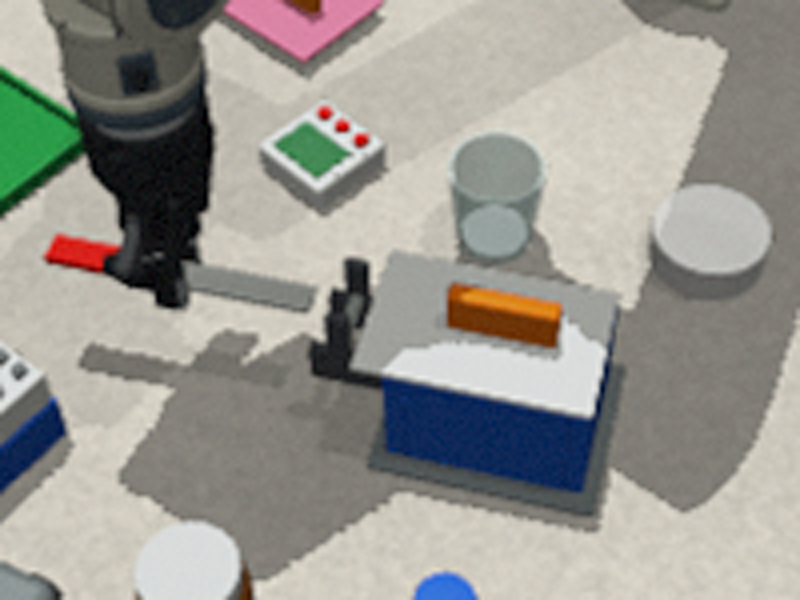

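View pics/w5.png

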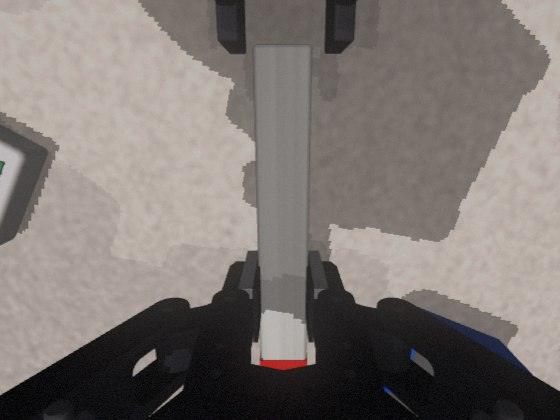

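The bar is level, in line, and centred between the cheeks, which sit at x 245 and 328 against the bar's 255–311. Readings look noisy by about 1 mm, so I average them, then insert.

```bash
python3 - <<'E'
from h import *
print(np.mean([manip.get_position() for _ in range(30)],0)-S(-.215,0,.0905),np.std([manip.get_position() for _ in range(30)],0),manip.get_time())
manip.servo_line(S(-.215,.0,.089),rate=.1)
for x in (-.195,-.185,-.175,-.168,-.161):
    manip.servo_line(S(x,.0,.089),rate=.08)
    f=manip.get_contact_force();print(x,np.round(f,1))
    if np.linalg.norm(f)>8: print("STOP");break
print(np.mean([manip.get_position() for _ in range(30)],0)-S(-.161,0,.089),manip.get_time())
c=manip.camera("scene");cv2.imwrite("pics/s2.png",cv2.resize(c["image"][150:300,180:380],None,fx=4,fy=4,interpolation=cv2.INTER_CUBIC)[:,:,::-1])
c,T=wrist();cv2.imwrite("pics/w6.png",c["image"][:,:,::-1])
E
```

```text
[ 0.00050165 -0.00011597  0.00091885] [1.11022302e-16 4.16333634e-17 0.00000000e+00] 13.9
-0.195 [-0.6 -0.2 -0.3]
-0.185 [-0.5  0.3 -1.3]
-0.175 [ 0.4 -0.5 -0.4]
-0.168 [ 0.1 -0.4 -1.2]
-0.161 [ 0.   0.5 -1.1]
[-1.21393494e-04  3.83801316e-04 -3.41619124e-05] 15.6
```

View pics/s2.png

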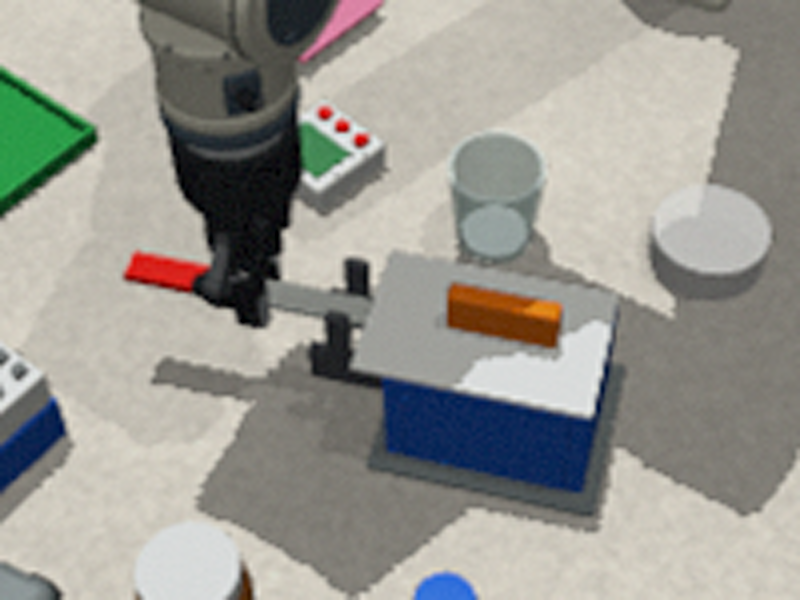

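View pics/w6.png

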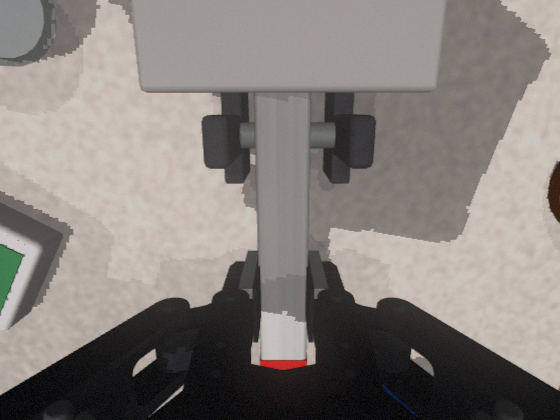

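The nose is under the lip by about 14 mm with no contact. I lower it, tilt 5° tail-down about the rod and release.

```bash
python3 - <<'E'
from h import *
manip.servo_line(S(-.161,0,.0875),rate=.03)
print(np.round(manip.get_contact_force(),1))
piv=S(-.1,0,.08);p0=S(-.161,0,.0875);th=np.radians(5)
p1=piv+Ro.from_rotvec(-th*np.r_[v,0]).apply(p0-piv)
manip.servo_line(p1,pit(th),rate=.03)
manip.hold(.2);print(np.round(manip.get_contact_force(),1),manip.get_time())
manip.command_gripper(.05)
print(np.round(manip.get_contact_force(),1))
c,T=wrist();cv2.imwrite("pics/w7.png",c["image"][:,:,::-1])
ax=Ro.from_rotvec(pit(th)).as_matrix()[:,0]
manip.servo_line(p1-ax*.08,rate=.15)
c,T=wrist();cv2.imwrite("pics/w8.png",c["image"][:,:,::-1]);np.savez("w8.npz",im=c["image"],T=T)
c=manip.camera("scene");cv2.imwrite("pics/s3.png",cv2.resize(c["image"][150:300,180:380],None,fx=4,fy=4,interpolation=cv2.INTER_CUBIC)[:,:,::-1])
print(manip.get_time())
E
```

```text
[ 0.9  0.4 -0.4]
[0.2 0.5 0.1] 16.475
[ 0.5 -0.5 -0.1]
17.7167
```

View pics/w8.png

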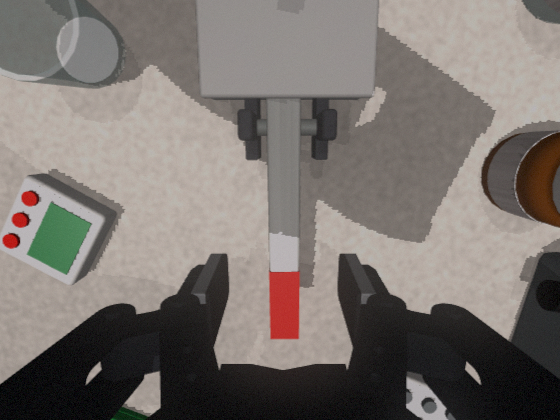

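View pics/s3.png

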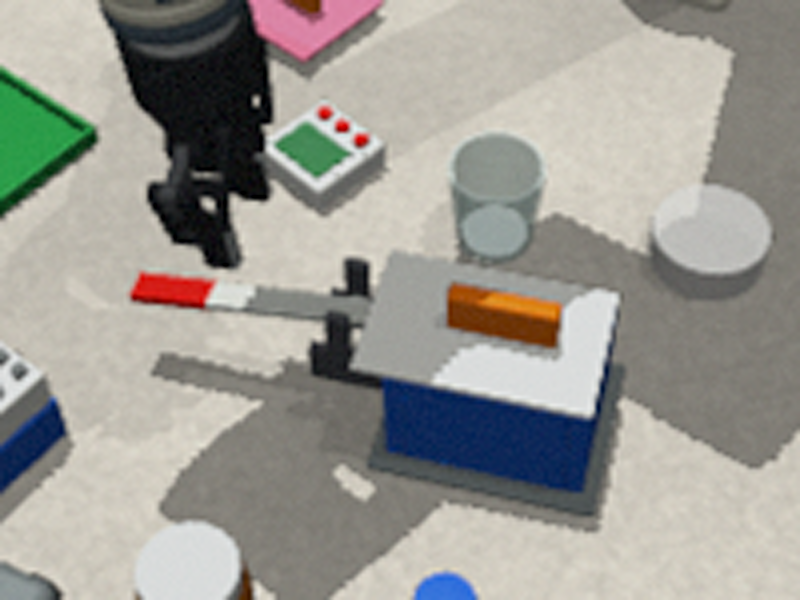

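The bar rests tail-down on the rod with its nose under the lip, red boundary at y=271 and tail end at y=339 in the wrist view. I locate the tail and push down along an arc about the rod.

```bash
cat >> h.py <<'E'
def onbar(c,T,px,th):
    "point on the tipped bar's top plane (through the rod's top), returned as stand x,y and z"
    o,d=ray(c,T,px); n=np.r_[-np.sin(th)*u,np.cos(th)]; q=S(-.1,0,.08)+.006*n
    P=o+d*((q-o)@n/(d@n))[:,None]
    return np.c_[(P[:,:2]-O)@u,(P[:,:2]-O)@v,P[:,2]]
E
python3 - <<'E'
from h import *
d=np.load("w8.npz");c=manip.camera("wrist")
print(np.round(onbar(c,d["T"],[[284.5,339.5],[284.5,271],[284,98]],np.radians(7))*1000,1))
# plan push: tip (22mm ahead of TCP, vertical tool) on bar top at arm length a from rod
a=.132
for deg in (7,26,29):
    th=np.radians(deg);pt=S(-.1-a*np.cos(th)-.011*np.sin(th)*1,0,.075-a*np.sin(th)+.011*np.cos(th))
    print(deg,np.round(pt,3),manip.solve_ik(pt+[0,0,.022],pit(0)) is not None)
E
```

```text
[[-249.6    0.8   67.7]
 [-194.7    0.9   74.4]
 [ -85.3    1.5   87.8]]
7 [ 0.594 -0.133  0.07 ] True
26 [ 0.593 -0.124  0.027] True
29 [ 0.592 -0.122  0.021] True
```

```bash
cat >> h.py <<'E'
def pushpose(deg,gap=0.,a=.130):
    th=np.radians(deg);n=np.r_[-np.sin(th)*u,np.cos(th)];b=np.r_[np.cos(th)*u,np.sin(th)]
    return S(-.1,0,.075)+.011*n-a*b+n*(.022+gap),pit(th)
E
python3 - <<'E'
from h import *
for D in (7,18,27,30): print(D,manip.solve_ik(*pushpose(D)) is not None)
p=manip.get_position();
manip.command_gripper(0,40)
print("w",manip.get_width())
manip.move_to(*pushpose(7,.05))
manip.servo_line(*pushpose(7,.006),rate=.12)
f0=np.array(manip.get_contact_force());print(np.round(f0,1))
for D in np.arange(6,25,1.5):
    manip.servo_line(*pushpose(D),rate=.05)
    f=np.array(manip.get_contact_force());print(D,np.round(f,1))
    if np.linalg.norm(f)>30: print("STOP");break
c,T=wrist();cv2.imwrite("pics/w9.png",c["image"][:,:,::-1])
c=manip.camera("scene");cv2.imwrite("pics/s4.png",cv2.resize(c["image"][150:300,180:380],None,fx=4,fy=4,interpolation=cv2.INTER_CUBIC)[:,:,::-1])
print(manip.get_time())
E
```

```text
7 True
18 True
27 True
30 True
w 0.00026648413263323555
[-0.8  0.  -0.4]
6.0 [ 0.3 -0.9 -0. ]
7.5 [-0.1 -0.9  0.5]
9.0 [-0.6 -0.1  2.2]
10.5 [0.1 1.3 4.8]
12.0 [0.1 1.6 5.1]
13.5 [-0.3  1.7  3.9]
15.0 [-1.   0.5  2.6]
16.5 [0.3 1.1 6.4]
18.0 [ 0.3 -0.8  0.7]
19.5 [0.1 0.4 0.4]
21.0 [-0.1  0.1  0.6]
22.5 [-0.3  0.2 -0.6]
24.0 [ 0.3 -0.1  0.2]
22.5583
```

View pics/s4.png

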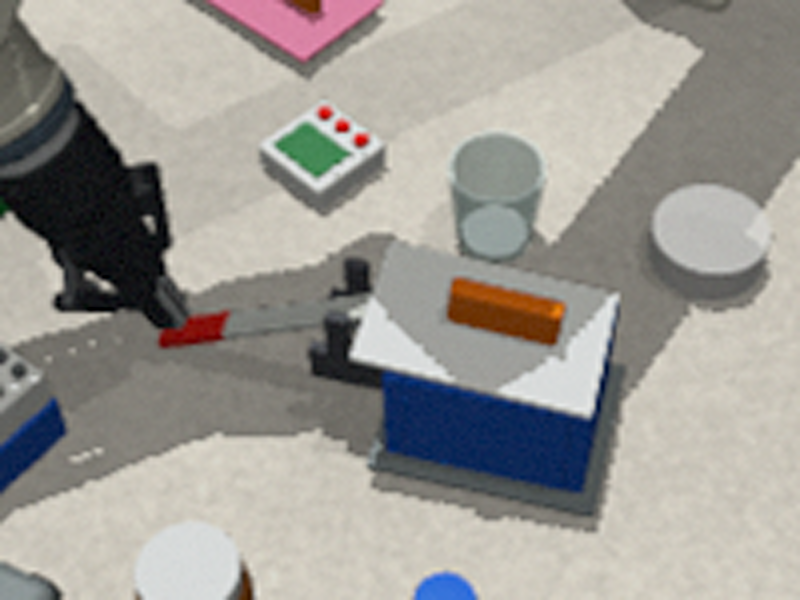

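View pics/w9.png

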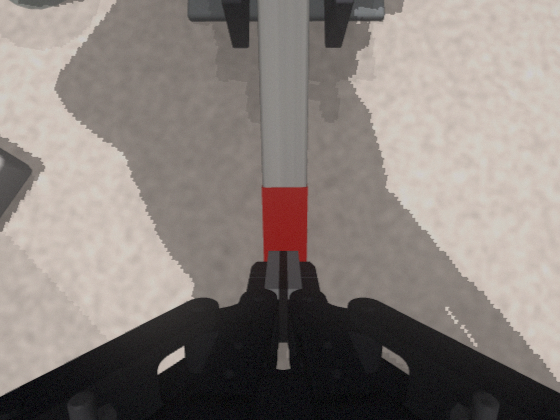

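The force peaked at 6.4 N and fell to about 0 past 18°, and the lip is visibly raised. I back off and look.

```bash
python3 - <<'E'
from h import *
manip.servo_line(*pushpose(26),rate=.05); print(np.round(manip.get_contact_force(),1))
manip.servo_line(*pushpose(24,.08),rate=.2)
manip.command_gripper(.05)
# view pose above bar centre, perpendicular to a 25 deg bar
th=np.radians(25);n=np.r_[-np.sin(th)*u,np.cos(th)];b=np.r_[np.cos(th)*u,np.sin(th)]
ctr=S(-.1,0,.075)+.008*n-.060*b
manip.move_to(ctr+n*.10,pit(th))
c,T=wrist();cv2.imwrite("pics/w10.png",c["image"][:,:,::-1]);np.savez("w10.npz",im=c["image"],T=T)
c=manip.camera("scene");cv2.imwrite("pics/s5.png",cv2.resize(c["image"][150:300,180:380],None,fx=4,fy=4,interpolation=cv2.INTER_CUBIC)[:,:,::-1])
print(manip.get_time(),toolT()[:3,3],ctr+n*.1)
E
```

```text
[ 0.4  0.2 -0.7]
24.3917 [ 0.58881627 -0.10168008  0.1475592 ] [ 0.58856424 -0.1012979   0.14752415]
```

View pics/s5.png

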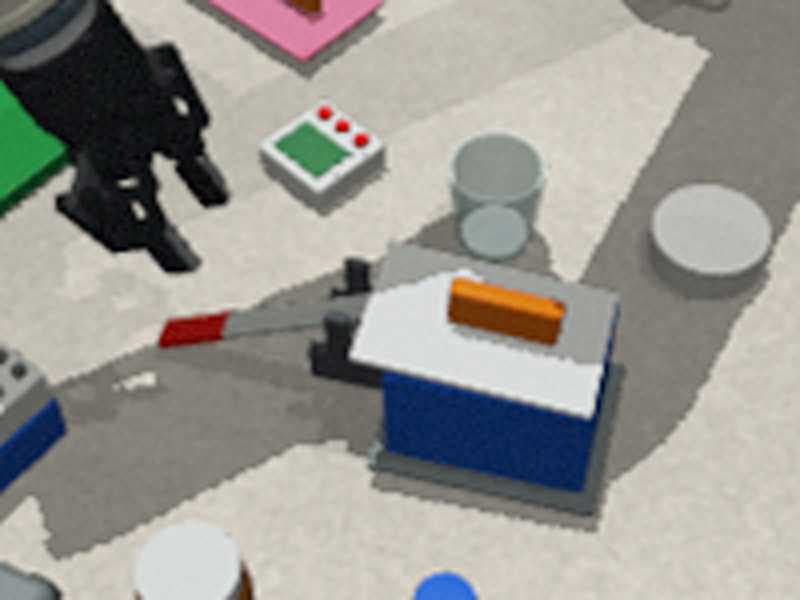

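View pics/w10.png

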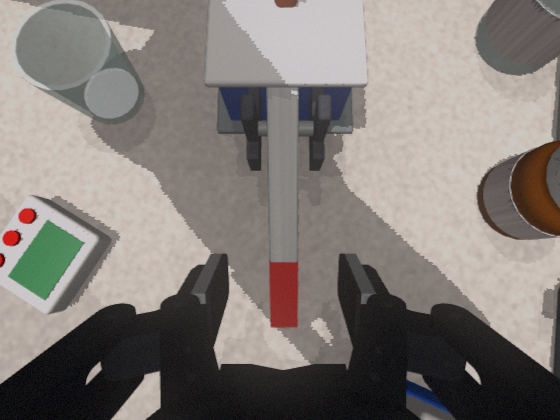

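The lid is popped, and the bar rests steeply with its nose still under the lip; the tail end is at (284,327) and the red boundary at y=262. I compute where the bar is, to regrasp it at its middle.

```bash
python3 - <<'E'
from h import *
d=np.load("w10.npz");c=manip.camera("wrist");T=d["T"];im=d["im"]
hsv=cv2.cvtColor(im,cv2.COLOR_RGB2HSV).astype(int);H,Sa,V=hsv[...,0],hsv[...,1],hsv[...,2]
m=((H<8)|(H>172))&(Sa>120);m[:240]=0;m[:,:255]=0;m[:,315:]=0
ys,xs=np.nonzero(m);print(ys.min(),ys.max(),xs.min(),xs.max())
xc=xs.mean()
for deg in (22,25,28):
    P=onbar(c,T,[[xc,ys.max()+.5],[xc,ys.min()-.5]],np.radians(deg))
    q=np.array([-.1,0,.08]); print(deg,np.round(P*1000,1),"red len",np.linalg.norm(P[0]-P[1]),"tail arm",-((P[0]-q)@[np.cos(np.radians(deg)),0,np.sin(np.radians(deg))]))
# triangulate tail with scene camera
s=manip.camera("scene");im=s["image"];hsv=cv2.cvtColor(im,cv2.COLOR_RGB2HSV).astype(int)
m=((hsv[...,0]<6)|(hsv[...,0]>174))&(hsv[...,1]>130);m[:222]=0;m[:,:210]=0;m[245:]=0;m[:,245:]=0
cs,_=cv2.findContours(m.astype(np.uint8),0,2);k=max(cs,key=cv2.contourArea);print(cv2.boxPoints(cv2.minAreaRect(k)).tolist())
for deg in (22,25,28):
    th=np.radians(deg);b=np.r_[np.cos(th)*u,np.sin(th)];n=np.r_[-np.sin(th)*u,np.cos(th)]
    e=S(-.1,0,.08)+.006*n
    print(deg,np.round(proj(s,s["cam_to_world"],[e-.15*b,e-.095*b]),1).tolist(),np.round(proj(c,T,[e-.15*b,e-.095*b]),1).tolist())
E
```

```text
262 415 270 297
22 [[-306.6    0.5    3. ]
 [-187.9    0.9   50.9]] red len 0.12799977742722615 tail arm 0.22041469161637267
25 [[-313.2    0.4  -12.8]
 [-187.9    0.9   45.6]] red len 0.1382277242951361 tail arm 0.23246092960109246
28 [[-320.6    0.4  -30.5]
 [-187.9    0.9   40. ]] red len 0.15025909552846364 tail arm 0.24667503593928825
[[219.19998168945312, 230.39999389648438], [235.99996948242188, 228.0], [236.89996337890625, 234.29998779296875], [220.0999755859375, 236.69998168945312]]
22 [[216.9, 229.8], [233.8, 228.9]] [[284.5, 335.3], [284.8, 265.0]]
25 [[218.3, 231.7], [234.6, 230.1]] [[284.4, 329.2], [284.7, 262.5]]
28 [[219.7, 233.5], [235.5, 231.3]] [[284.4, 323.1], [284.7, 259.8]]
```

The bar is at about 25.5° with its tail arm at about 150 mm, so it has not slipped. I regrasp at the middle with the tool tipped to match, retract, level and lift.

```bash
python3 - <<'E'
from h import *
th=np.radians(25.5);n=np.r_[-np.sin(th)*u,np.cos(th)];b=np.r_[np.cos(th)*u,np.sin(th)]
g=S(-.1,0,.075)+.012*n-.060*b
q=g-.055*np.r_[u,np.tan(np.radians(4))]
q2=S(-.24,0,.17)
for x in ((g,pit(th)),(q,pit(th)),(q2,pit(0))): assert manip.solve_ik(*x) is not None
manip.servo_line(g,pit(th),rate=.12)
print(np.round(manip.get_contact_force(),1))
manip.command_gripper(0,60)
print(np.round(manip.get_contact_force(),1),manip.get_width())
manip.servo_line(q,rate=.08)
print(np.round(manip.get_contact_force(),1))
manip.servo_line(q+[0,0,.04],rate=.15)
manip.servo_line(q2,pit(0),rate=.15)
c,T=wrist();cv2.imwrite("pics/w11.png",c["image"][:,:,::-1])
c=manip.camera("scene");cv2.imwrite("pics/s6.png",cv2.resize(c["image"][150:300,180:380],None,fx=4,fy=4,interpolation=cv2.INTER_CUBIC)[:,:,::-1])
print(manip.get_time(),manip.get_width())
E
```

```text
[-0.5  0.3 -0.1]
[ 1.3 -1.6  1.3] 0.018531610456388674
[-1.5  0.2 -0.7]
27.8667 0.0180750676286479
```

View pics/s6.png

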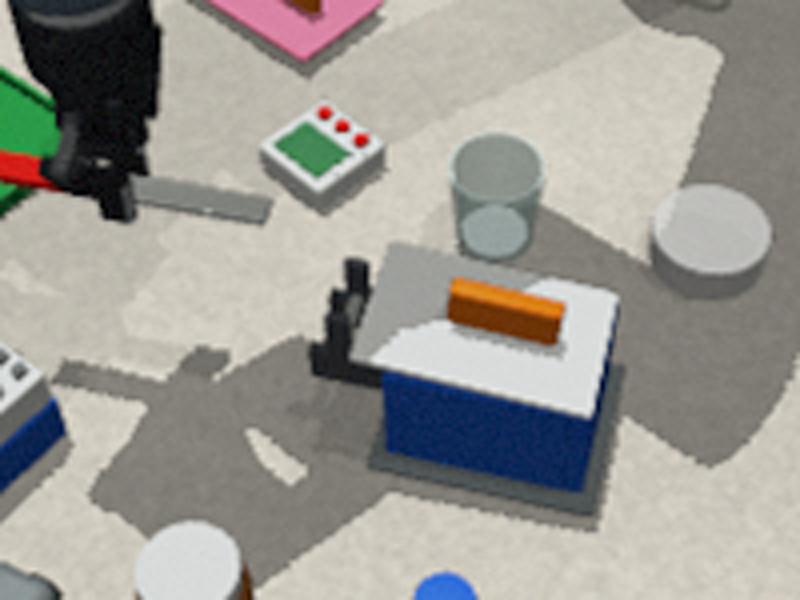

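View pics/w11.png

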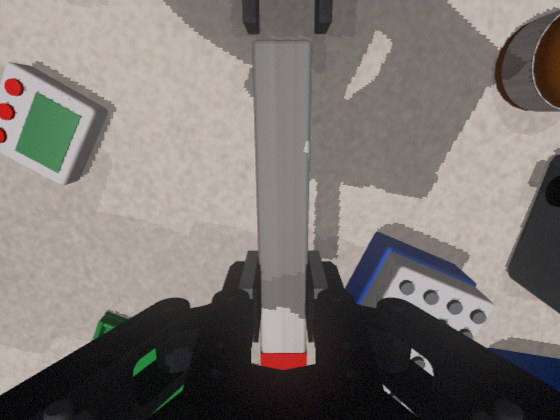

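The lid stays popped and the bar is held, shifted about 2 mm nose-forward in the grip (nose at y=40 against 44, red boundary at 352 against 360). I return it to the cradle with that correction.

```bash
python3 - <<'E'
from h import *
r=down(BA-np.pi/2); B=BC-.002*np.array([np.cos(BA),np.sin(BA)])
manip.servo_line(S(-.24,0,.22),rate=.25)
manip.move_to([*B,.16],r)
manip.servo_line([*B,.06],rate=.15)
for z in (.045,.041,.0385,.037):
    manip.servo_line([*B,z],rate=.05); f=np.array(manip.get_contact_force());print(z,np.round(f,1))
    if f[2]>6: break
manip.command_gripper(.055)
print(np.round(manip.get_contact_force(),1))
manip.servo_line([*B,.25],rate=.25)
c,T=wrist();cv2.imwrite("pics/w12.png",c["image"][:,:,::-1]);np.savez("w12.npz",im=c["image"],T=T)
print(manip.get_time())
# path: reuse row/col style measurement
im=c["image"];hsv=cv2.cvtColor(im,cv2.COLOR_RGB2HSV).astype(int);H,Sa,V=hsv[...,0],hsv[...,1],hsv[...,2]
m=((H<8)|(H>172))&(Sa>140)&(V>60);m[:200]=0;m[285:]=0;m[:,:262]=0;m[:,308:]=0
ys,xs=np.nonzero(m);g=im.mean(2);print(ys.min(),ys.max(),xs.min(),xs.max());print(g[78:100,281].astype(int))
E
```

```text
0.045 [-0.8  0.5 -1.1]
0.041 [-0.4  1.1  1.2]
0.0385 [-2.2 -0.9 14.4]
[ 0.  -0.7  0.2]
33.5167
213 261 273 292
[120 119 117 120 119 120 112 125 132 132 132 131 132 130 131 131 132 129
 130 132 130 131]
```

View pics/w12.png

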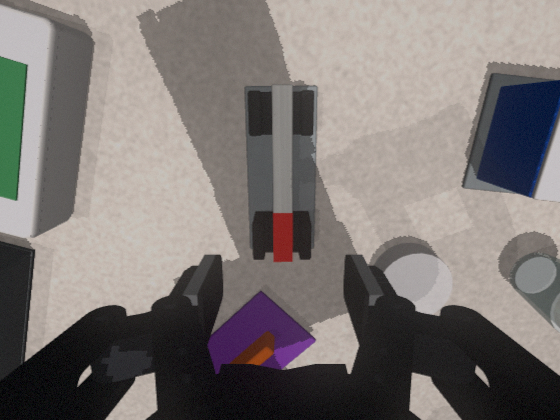

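The bar is back in the cradle the same way round, nose at y≈84 with the foot edge at 86, as before. Now the lid: a quick look first.

```bash
python3 - <<'E'
from h import *
manip.move_to(S(-.01,0,.25),pit(0))
c,T=wrist();cv2.imwrite("pics/w13.png",c["image"][:,:,::-1])
im=c["image"];hsv=cv2.cvtColor(im,cv2.COLOR_RGB2HSV).astype(int)
o=(hsv[...,0]<20)&(hsv[...,1]>120)
o[300:]=0;o[:,:220]=0;o[:,350:]=0
ce,si,an,k=rect(o,c,T,.132);print(ce,si,an,"stand",(ce-O)@u,(ce-O)@v,k.min(0),k.max(0),manip.get_time())
E
```

```text
[0.55253357 0.09734666] [np.float64(12.8), np.float64(69.5)] 100.68374 stand 0.0018645438944020819 -6.805054641228133e-05 [276 145] [294 238] 35.3
```

View pics/w13.png

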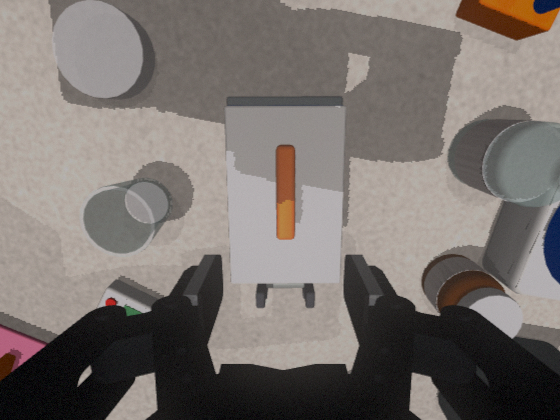

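```bash
python3 - <<'E'
from h import *
r=pit(-np.radians(3.6)); tr=np.array([.5142,-.3709]); rt=down(np.radians(166-180-90))
print(manip.solve_ik([*tr,.05],rt) is not None)
manip.servo_line(S(.0015,0,.19),r,rate=.2)
manip.servo_line(S(.0015,0,.128),rate=.1)
print(np.round(manip.get_contact_force(),1))
manip.command_gripper(0,80)
print("w",manip.get_width(),np.round(manip.get_contact_force(),1))
manip.servo_line(S(.0015,0,.15),rate=.06)
print(np.round(manip.get_contact_force(),1))
manip.servo_line(S(.0015,0,.25),pit(0),rate=.15)
c=manip.camera("scene");cv2.imwrite("pics/s7.png",c["image"][:,:,::-1])
c,T=wrist();cv2.imwrite("pics/w14.png",c["image"][:,:,::-1])
print(manip.get_width(),np.round(manip.get_contact_force(),1),manip.get_time())
E
```

```text
True
[-0.6 -0.4  0.6]
w 0.0121606140643066 [-0.4  1.8  5.8]
[ 0.5 -0.7 -3.8]
0.012521495517736125 [-0.4  0.5 -4.6] 38.4083
```

View pics/s7.png

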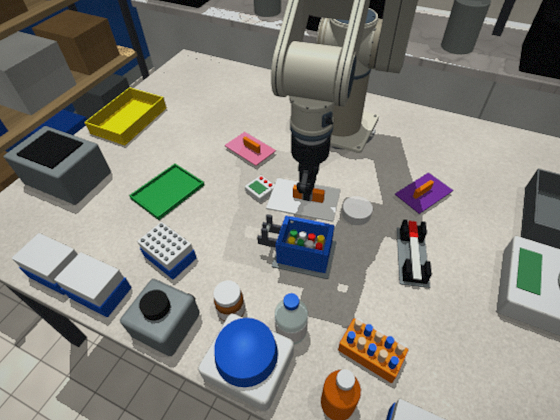

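View pics/w14.png

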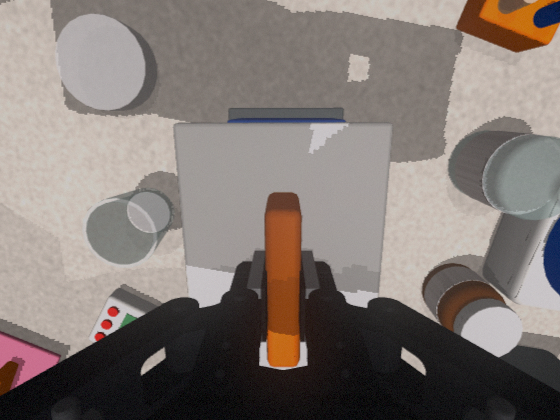

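The lid is in hand and level, and the case is open beneath it. On to the tray.

```bash
python3 - <<'E'
from h import *
tr=np.array([.5142,-.3709]); rt=down(np.radians(166-180-90))
manip.move_to([*tr,.20],rt)
c,T=wrist();cv2.imwrite("pics/w15.png",c["image"][:,:,::-1])
manip.servo_line([*tr,.085],rate=.15)
c=manip.camera("top");cv2.imwrite("pics/t2.png",c["image"][:,:,::-1])
c=manip.camera("scene");cv2.imwrite("pics/s8.png",cv2.resize(c["image"][130:260,100:300],None,fx=4,fy=4,interpolation=cv2.INTER_CUBIC)[:,:,::-1])
print(manip.get_time(),np.round(manip.get_contact_force(),1))
E
```

```text
41.2 [ 0.1 -1.  -4.1]
```

View pics/s8.png

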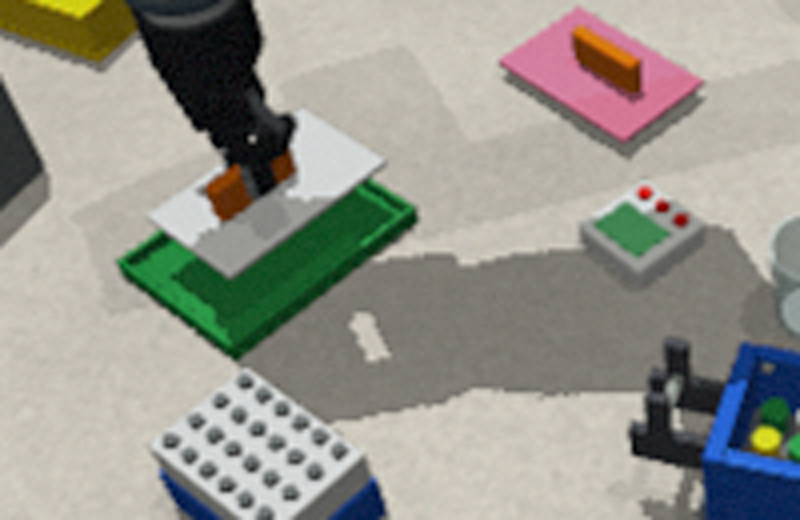

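View pics/w15.png

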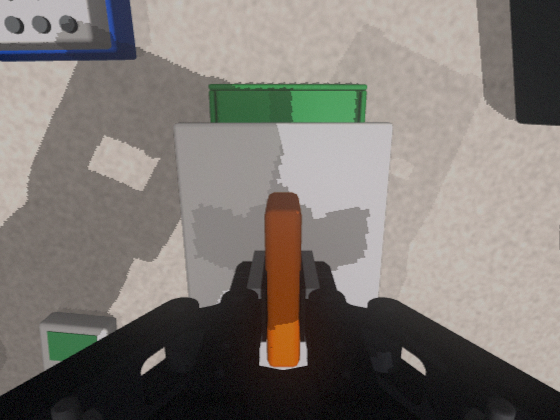

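The tray edge is parallel to the lid. I check the tray's far edge in that view, then lower the lid shifted about 8 mm so that the off-centre plate sits in the tray's middle.

```bash
python3 - <<'E'
from h import *
tr=np.array([.5142,-.3709]); rt=down(np.radians(166-180-90)); A=np.radians(-14);lx=np.array([np.cos(A),np.sin(A)]);ly=np.array([-lx[1],lx[0]])
c=manip.camera("wrist");T=np.eye(4);T[:3,:3]=Ro.from_rotvec(rt).as_matrix();T[:3,3]=[*tr,.2]
P=onz(c,T@c["mount"],[[209,85],[366,85]],.016)[:,:2]-tr
print("far corners in tray frame mm",np.round(np.c_[P@lx,P@ly]*1000,1))
dy=(P@ly).mean(); dx=(P@lx).mean()-.09; print(dx,dy)
if abs(dx)<.006 and abs(dy)<.006:
    t=tr+(.008+dx*.6)*lx+dy*.6*ly
    manip.servo_line([*t,.07],rate=.1)
    for z in (.06,.056,.054,.0525,.051,.0495):
        manip.servo_line([*t,z],rate=.05);f=np.array(manip.get_contact_force());print(z,np.round(f,1))
        if f[2]>0: break
    manip.command_gripper(.05)
    print(np.round(manip.get_contact_force(),1))
    manip.servo_line([*t,.25],rate=.2)
    c,T=wrist();cv2.imwrite("pics/w16.png",c["image"][:,:,::-1])
    c=manip.camera("scene");cv2.imwrite("pics/s9.png",c["image"][:,:,::-1])
    print(manip.get_time())
E
```

```text
far corners in tray frame mm [[ 90.8  61.1]
 [ 90.9 -72.7]]
0.0008270646837353068 -0.00578603223897535
0.06 [ 0.7  0.1 -4.8]
0.056 [-0.4 -0.5 -4.2]
0.054 [ 0.2 -0.1 -4.4]
0.0525 [ 0.1  0.5 -4.5]
0.051 [-1.2 -0.2  3.7]
[-0.4  0.1  0.2]
44.6167
```

View pics/w16.png

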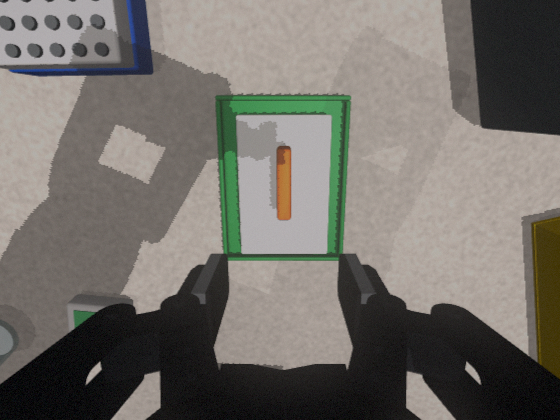

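View pics/s9.png

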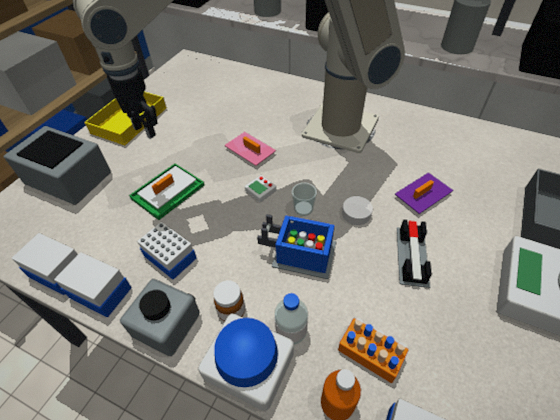

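The lid lies flat and upright inside the tray with green showing on all sides. The bar is in the cradle and the bystanders look unmoved. I hand in.

```bash
python3 - <<'E'
from h import *
a=cv2.imread("pics/scene0.png");b=cv2.imread("pics/s9.png")
hb=lambda i:(cv2.cvtColor(i,cv2.COLOR_BGR2HSV)[205:225,400:425,1]>150).sum()
print("red px in cradle before/after",hb(a),hb(b),np.round(manip.get_contact_force(),1))
manip.sign_off(); print(manip.get_time())
E
```

```text
red px in cradle before/after 108 109 [ 0.2 -0.9 -0.4]
the job is handed in; nothing more can be done
the job is handed in; nothing more can be done
```

The job is done and handed in at about 45 s on the robot's clock. All steps were carried out in the order asked.

- **Levering:** I laid the bar over the rod with its nose about 14 mm under the lip and let go. Pushing down on the red end peaked at 6.4 N, then dropped to nearly zero as the lid popped. The gripper did not touch the lid before that.
- **Bar:** It is back in the cradle, red end toward the robot as before. In the wrist view it sits on the foot as it did at the start, and the red area in the scene view matches (109 pixels against 108). Setting it down met 14 N, slightly more than I intended.
- **Lid:** It lies flat and the right way up inside the green tray, with green showing on all four sides.
- **Tray position:** The two tray measurements differed by about 6 mm sideways. I placed the lid between them, and the last wrist picture shows it clear of the walls.
- **Bystanders and look-alikes:** By eye they stand where they were in the last scene picture. I did not measure their positions.

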